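Put the spare label roll away and shut the drawer

ROBOT

A 6-joint arm with a two-finger parallel gripper is mounted at the origin on a cart in front of the work surface, level with it; the furniture and walls round the work are solid. World frame = base frame: x ahead of the robot, y to its left, z up, the work surface at z = 0. Lengths are in mm, angles in rad, forces in N, time in s.
With the tool pointing down it reaches from about 350 to 975 mm from the base axis. Payload 7.1 kg.
Tool frame: the origin (TCP) lies on the centre line of the jaws, within the pads' length; the fingertips stand 8 mm ahead of it and the grasp point (between the pads) lies 11 mm behind it; z points along the fingers, x is the direction in which the jaws open and shut, and the axes are right-handed (so a half turn about z gives the same grasp; the last joint's range is limited). The gripper opens to 88 mm and grips with 3 to 60 N. Pads are 20 mm wide; open, the fingers measure 115 mm over their backs; the gripper's body (75 mm by 178 mm) begins 61 mm behind the grasp point.
Start: joints at [-1.237, 0.423, 1.63, -0, 1.089, -0.019], TCP at [215.971, -586.482, 208.475] pointing down, gripper open.
Joint ranges: [-3, 3], [-0.9, 2.11], [0.09, 2.58], [-1.31, 4.45], [0.11, 2.69], [-2.54, 2.54]. Speed limits (rad/s): [2.39, 2.39, 3.01, 3.14, 3.14, 3.14].

INTERFACE

Orientations are given as a rotation vector (axis times angle).
In Python, from workcell import ctrl gives the robot as it stands.
- The arm moves only by the shell command python3 -m handwheel 'ROWS'. ROWS is JSON, a list of rows, each a list of 3 entries, a list of its own where there are three numbers: the turn, a rotation vector about the tool's x, y, z in rad, then the shift along the tool's x, y, z in mm, then the opening, from 0 (shut) to 1 (fully open). In form: [[[ax, ay, az], [tx, ty, tz], jaw], ...]. A call has exactly 10 rows; each row shifts and turns the pose as measured when the row begins, along the tool's axes as they then stand; what a row does not reach is not made up. A row lasts 1/12 s, in which the tool goes at most 41.7 mm and 7.16 degrees, less where a joint would pass 70% of its speed; a pose out of reach is approached as far as the arm can. A call with a gripper value outside its range is refused whole. The fingers move at their own pace and stop on an object; the grip force is fixed at half the most. Time passes only in rows, so rows that do not move let the fingers close, or fill a call up. It gives the time, the measured TCP pose, the force and the opening at its end, in the units of the state.
- ctrl.get_obs(): the state, without advancing time (a new reading comes with each control period).
- ctrl.get_image(name): name is "scene" or "top" or "wrist"; returns a dict with "pixels" (384x512x3 uint8, red, green, blue), "camera_matrix" (3x3 intrinsics, pixels), "rvec" (rotation vector, rad) and "tvec" (3), from world to camera coordinates, as OpenCV has them. Camera axes: x right, y down, z forward; pixel columns grow to the right and rows downward; lengths in mm; the calibration is good to about 2 mm. A picture is of the moment at which its call begins. There is no depth.
- ctrl.close_job(): hands the job in, once; it reports no verdict.
Trained networks look in a picture, given as the dict that the camera call returned (one of the last four; its "shot" number tells which), for a name from the list of things; names that differ only in an ending like _2 or _b are one class to them, and where a whole thing is asked for, a point or a joint stands for the part that bears it (a point fixed in the world has none). Each returns a list of dicts, best first, with "score" (0 to 1); they miss things now and then, are a little off and sometimes report something else, mostly with a low value. They report only what shows in the picture. A call takes as long as a camera call. They do not tell look-alikes from the thing itself.
- ctrl.look_for(picture, query): "position" ([x, y, z] in mm, in the coordinates of the camera as it stood for that picture, good to about 4 mm: the middle of the surface that is visible of it).
- ctrl.spot_point(picture, query): "position" ([x, y, z] in mm, in the coordinates of the camera as it stood for that picture, good to about 4 mm: a listed point, or the origin of a listed thing).
The state is a dict: "t": time; "qpos": joint angles; "qvel": joint speeds; "joint_torque": joint torques, N m; "ee_pos": TCP position; "orientation": TCP orientation; "ft_force": force on the tool from outside, world axes, zero at the start; "moment": the same for the moment, N m; "width": finger opening in mm.
Only numpy, scipy, OpenCV 4.12 (cv2) and the standard library are available. Lean on these libraries where they do the work, as an engineer would, in place of code of your own. Each camera call takes 0.05 s, during which the arm holds its last target.

TASK

Put the small label roll, the smallest of the rolls on the worktop, into the open top drawer of the small two-drawer unit and let go of it. Then push that drawer fully shut with the roll inside.

Things in the scene. Friction and masses are not known exactly. Their poses are not given: they have to be found in the camera images.
- label_roll: The roll to put away: a small white roll lying flat, 44 mm in diameter, 30 mm high, about 40 g, rigid; grip it across its outside. Origin at the centre of its underside, z up. It lies in one of three places in a row across the front of the worktop; the other two hold bigger brown tape rolls (80, 96 mm across, 48 mm high), not wanted, at least 110 mm from centre to centre.
- unit_drawer0 (a joint): Slide of the top drawer in m: 0 is fully shut, larger is further out (towards the robot), at most 0.105; starts between 0.088 and 0.103. It slides freely (about 1 N of friction, no spring or latch) and stays where left; a push of a few newtons on its handle or front shuts it against a hard stop. The unit itself (grey, 165 deep, 180 wide, 139 mm high) is fixed.
- drawer_floor (a point): Place for the roll: a point on the top drawer's inner floor, on its centre line, 40 mm behind the inside of its front wall, 77.5 mm above the worktop; moves with the drawer. z up, x the way the drawer shuts, y across it. Inside it is 138 mm wide; side walls rise 35 mm, front 45 mm, the unit's top 62 mm above this floor. The unit covers the drawer from 42 mm (or more) behind this point.
- unit_drawer0_handle (a point): Middle of the top drawer's handle: a level steel bar, 11 mm thick, about 100 mm long across the drawer, 35 mm in front of its front panel, 99 mm above the worktop; moves with the drawer. Axes as drawer_floor (x is the way the drawer shuts). It lies 96 mm to the -x side of drawer_floor. The lower drawer, shut, has the same handle 55 mm lower.
Things that resemble listed ones, but are neither listed nor needed, are in the scene too. Leave any black or purple look-alike of the label_roll alone.

How it is judged (in metres and radians):
On the way:
1. the label roll lies in the top drawer, released, while the drawer is still open (value of joint unit_drawer0 above 0.05 m and x of label_roll in the frame of drawer_floor between -0.04 and 0.08 m and y of label_roll in the frame of drawer_floor between -0.07 and 0.07 m and z of label_roll in the frame of drawer_floor between -0.01 and 0.03 m and contact force between label_roll and the fingers below 0.1 N), for 0.2 s.
At the end, for the whole second after the job is handed in: The top drawer is shut (within 10 mm of fully home) and the label roll lies at rest on the floor inside it (value of joint unit_drawer0 below 0.01 m and x of label_roll in the frame of drawer_floor between -0.04 and 0.08 m and y of label_roll in the frame of drawer_floor between -0.07 and 0.07 m and z of label_roll in the frame of drawer_floor between -0.01 and 0.03 m and linear speed of label_roll below 0.02 m/s); the robot touches nothing.
It also fails if it takes over 48 s, if anything falls off the work surface, if the arm or the gripper's body presses on something with over 40 N, if the wrist force passes 120 N, or if a joint passes its speed limit or range.

## Working session

There is one attempt and no reset: what is moved stays moved. The work goes in short steps, Python scripts to look and compute and a shell command to move; the robot and the scene stay as the last step left them, time stands still between calls to the robot, and variables do not carry over. Pictures are saved under pics/ and viewed, and the job is handed in when it is done.

```bash
mkdir -p pics; cat > h.py <<'E'
import numpy as np, cv2
from workcell import ctrl
def w(pic,p):
    R=cv2.Rodrigues(np.array(pic["rvec"],float))[0]
    return R.T@(np.array(p,float)-np.array(pic["tvec"],float).ravel())
def shot(n,f):
    p=ctrl.get_image(n); cv2.imwrite("pics/"+f,p["pixels"][:,:,::-1]); return p
def px(pic,P):
    return cv2.projectPoints(np.array([P],float),np.array(pic["rvec"],float),np.array(pic["tvec"],float),np.array(pic["camera_matrix"],float),None)[0].ravel()
def onplane(pic,u,v,z):
    R=cv2.Rodrigues(np.array(pic["rvec"],float))[0];c=-R.T@np.array(pic["tvec"],float).ravel()
    d=R.T@np.linalg.inv(np.array(pic["camera_matrix"]))@np.array([u,v,1.]);return c+d*(z-c[2])/d[2]
E
python3 - <<'E'
from h import *
for n in ["scene","top"]:
    p=shot(n,n+"0.png")
    for q in ["label_roll","drawer_floor","unit_drawer0_handle"]:
        for r in ctrl.spot_point(p,q)[:4]:
            P=w(p,r["position"]);print(n,q,round(r["score"],2),P.round(0),px(p,P).round(0))
o=ctrl.get_obs();print(o)
E
```

```text
scene label_roll 0.67 [439.  55.   2.] [269. 227.]
scene label_roll 0.65 [481. 126.  -1.] [242. 227.]
scene label_roll 0.49 [520.  53.  -2.] [256. 213.]
scene drawer_floor 0.56 [520. 245.  77.] [198. 212.]
scene unit_drawer0_handle 0.64 [453. 172.  96.] [232. 213.]
top label_roll 0.7 [487. 126.   0.] [237. 215.]
top label_roll 0.6 [521.  52.  -1.] [262. 204.]
top label_roll 0.47 [435.  53.   1.] [261. 233.]
top drawer_floor 0.63 [524. 244.  78.] [193. 197.]
top unit_drawer0_handle 0.75 [451. 169.  94.] [219. 224.]
{'t': 0.4, 'qpos': array([-1.23702403e+00,  4.23230446e-01,  1.62999114e+00,  1.92625044e-06,
        1.08859665e+00, -1.89985649e-02]), 'qvel': array([-0.00177002, -0.00254427, -0.00117757, -0.00074601, -0.00024788,
        0.00166266]), 'joint_torque': array([-7.12003057e-04, -5.44022012e+01, -2.73660278e+01,  6.43431069e-02,
        1.88451359e-02, -3.92718835e-05]), 'ee_pos': array([ 215.93473181, -586.42212296,  208.35767993]), 'orientation': array([-2.57666508e+00,  1.79709765e+00,  2.85149806e-04]), 'ft_force': array([ 0.36509665, -0.51133188, -0.35897231]), 'moment': array([ 0.06664868, -0.01460095, -0.02137565]), 'width': 88.0132110176632}
```

View pics/scene0.png

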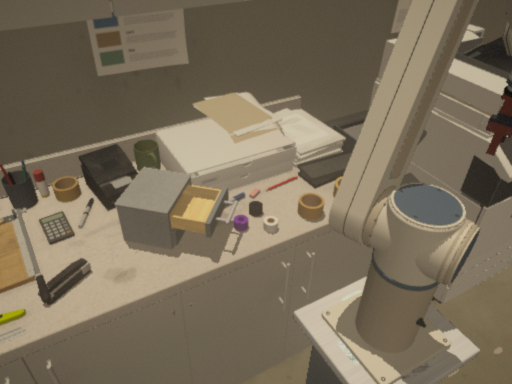

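View pics/top0.png

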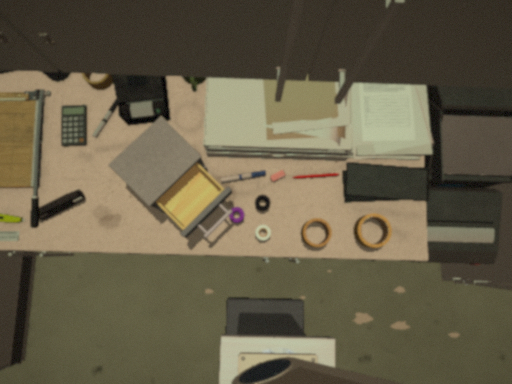

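```bash
python3 -c "
import cv2
a=cv2.imread('pics/top0.png');cv2.imwrite('pics/top0z.png',cv2.resize(a[130:280,130:330],None,fx=4,fy=4,interpolation=cv2.INTER_CUBIC))"
```

```text
(no output)
```

View pics/top0z.png

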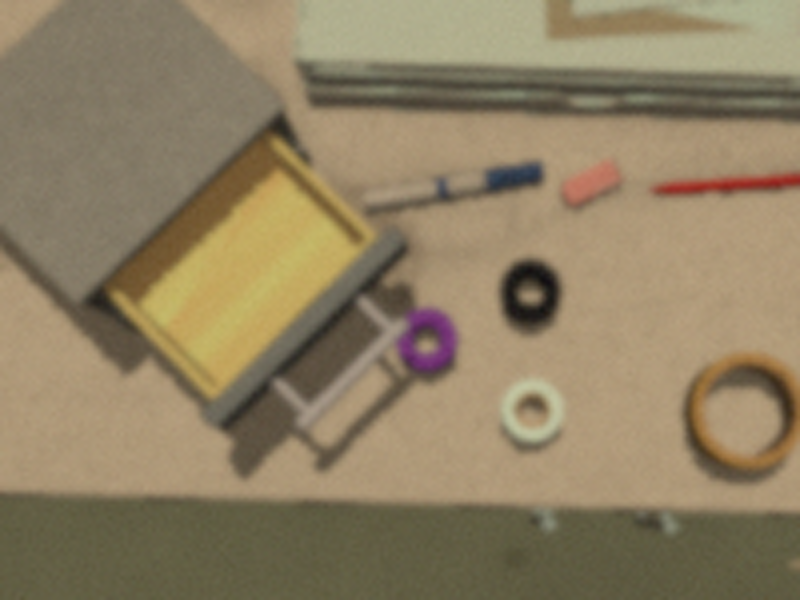

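The top view shows the white roll at about (263,233), the purple look-alike at (237,215), the black one at (263,203) and two brown rolls to the right. The open drawer's interior is around (192,197), and its handle runs from about (206,236) to (232,211). I'll refine these by pixel geometry.

```bash
cat > m.py <<'E'
from h import *
p=ctrl.get_image("top")
t=lambda a,b:(130+(a+.5)/4-.5,130+(b+.5)/4-.5)
pts={"roll":(532,411,30),"purple":(428,341,30),"black":(531,294,30),"fr_R":(405,240,122.5),"fr_L":(208,418,122.5),"hR":(404,328,104),"hL":(303,423,104),"topR":(284,108,139.5),"topL":(84,300,139.5)}
W={}
for k,(a,b,z) in pts.items():
    W[k]=onplane(p,*t(a,b),z);print(k,W[k].round(0))
for a,b in [("fr_R","fr_L"),("hR","hL"),("topR","topL")]:
    d=W[b]-W[a];print(a,np.linalg.norm(d).round(),"angle",np.degrees(np.arctan2(d[1],d[0])).round(1),"mid",((W[a]+W[b])/2).round(0))
for q in ["drawer_floor","unit_drawer0_handle"]:
    for r in ctrl.spot_point(p,q)[:1]: print(q,w(p,r["position"]).round(0))
E
python3 m.py
```

```text
roll [437.  51.  30.]
purple [484. 125.  30.]
black [519.  53.  30.]
fr_R [541. 140. 122.]
fr_L [422. 261. 122.]
hR [485. 139. 104.]
hL [421. 203. 104.]
topR [622. 220. 140.]
topL [493. 341. 140.]
fr_R 170.0 angle 134.4 mid [481. 201. 122.]
hR 90.0 angle 135.3 mid [453. 171. 104.]
topR 176.0 angle 136.9 mid [558. 281. 140.]
drawer_floor [524. 242.  76.]
unit_drawer0_handle [454. 168.  97.]
```

```bash
python3 -m handwheel '[[[0,0,-0.1],[-38,-12,0],0.85],[[0,0,-0.1],[-38,-11,0],0.85],[[0,0,-0.1],[-39,-10,0],0.85],[[0,0,-0.1],[-40,-6,0],0.85],[[0,0,-0.06],[-40,-2,0],0.85],[[0,0,0],[-40,0,0],0.85],[[0,0,0],[-40,0,0],0.85],[[0,0,0],[-40,0,0],0.85],[[0,0,0],[-40,0,0],0.85],[[0,0,0],[-40,0,0],0.85]]'
```

```text
t: 1.38
ee_pos: [-1.3, -261.7, 204.9]
orientation: [2.932, -1.111, 0.007]
ft_force: [-0.7, -1.3, -0.1]
width: 74.3
```

```bash
python3 -m handwheel '[[[0,0,0.07],[9,-36,0],0.85],[[0,0,0],[9,-38,0],0.85],[[0,0,0],[9,-38,0],0.85],[[0,0,0],[9,-38,0],0.85],[[0,0,0],[9,-38,0],0.85],[[0,0,0],[9,-38,0],0.85],[[0,0,0],[9,-38,0],0.85],[[0,0,0],[9,-38,0],0.85],[[0,0,0],[9,-38,0],0.85],[[0,0,0],[9,-38,0],0.85]]'
cat > d.py <<'E'
import sys
from h import *
from scipy.spatial.transform import Rotation as Ro
o=ctrl.get_obs();R=Ro.from_rotvec(o["orientation"]).as_matrix()
T=np.array([float(a) for a in sys.argv[1:4]])
yaw=float(sys.argv[4]) if len(sys.argv)>4 else -44.5
c,s=np.cos(np.radians(yaw)),np.sin(np.radians(yaw))
Rt=np.array([[c,s,0],[s,-c,0],[0,0,-1]])
print("pos",o["ee_pos"].round(1),"q",o["qpos"].round(2),"shift",(R.T@(T-o["ee_pos"])).round(1),"turn",Ro.from_matrix(R.T@Rt).as_rotvec().round(3),"F",o["ft_force"].round(1),"w",round(o["width"],1))
E
python3 d.py 437 52 120
```

```text
t: 2.22
ee_pos: [293.4, -89.2, 206.5]
orientation: [2.844, -1.3, 0.026]
ft_force: [0.1, -1.7, -0.2]
width: 74.4
pos [293.4 -89.2 206.5] q [-0.32 -0.09  2.27 -0.02  0.94  0.55] shift [ -14.7 -201.5   84.9] turn [ 0.007 -0.021 -0.081] F [ 0.1 -1.7 -0.2] w 74.4
```

```bash
python3 -m handwheel '[[[0,-0.01,-0.04],[-2,-30,0],0.85],[[0,-0.01,-0.04],[-2,-30,5],0.85],[[0,0,0],[-2,-30,10],0.85],[[0,0,0],[-2,-30,15],0.85],[[0,0,0],[-2,-30,15],0.85],[[0,0,0],[-2,-25,15],0.85],[[0,0,0],[-2,-15,15],0.85],[[0,0,0],[0,0,5],0.85],[[0,0,0],[0,0,0],0.85],[[0,0,0],[0,0,0],0.85]]'
python3 d.py 437 52 120
python3 - <<'E'
from h import *
for n in ["wrist","top"]:
    p=shot(n,n+"1.png")
    for r in ctrl.spot_point(p,"label_roll")[:4]:
        P=w(p,r["position"]);print(n,round(r["score"],2),P.round(0),px(p,P).round(0))
E
```

```text
t: 3.05
ee_pos: [435.3, 67.9, 125.2]
orientation: [2.914, -1.166, 0.018]
ft_force: [0.5, 0.8, -0.9]
width: 74.6
pos [435.3  67.9 125.2] q [ 0.13  0.28  2.09 -0.01  0.76  0.9 ] shift [12.2 10.3  5.3] turn [-0.002 -0.011  0.016] F [ 0.5  0.8 -0.9] w 74.6
wrist 0.83 [436.  52.  -1.] [268. 188.]
wrist 0.65 [487. 129.  -2.] [252.  88.]
wrist 0.56 [520.  54.   3.] [336. 125.]
top 0.5 [520.  53.   1.] [262. 204.]
```

View pics/wrist1.png

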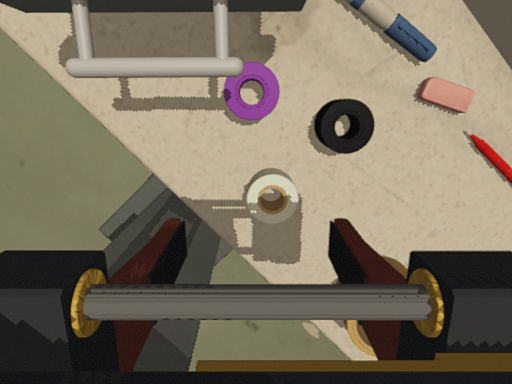

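The wrist view shows the white roll at (272,198), between and just ahead of the jaws, which are parallel to the handle. Its position of (436,52) agrees with the top view, so I descend.

```bash
python3 -m handwheel '[[[0,-0.01,0.015],[11,10,5],0.85],[[0,0,0],[0,0,20],0.85],[[0,0,0],[0,0,20],0.85],[[0,0,0],[0,0,10],0.85],[[0,0,0],[0,0,0],0.85],[[0,0,0],[0,0,0],0.85],[[0,0,0],[0,0,0],0.85],[[0,0,0],[0,0,0],0.85],[[0,0,0],[0,0,0],0.85],[[0,0,0],[0,0,0],0.85]]'
python3 d.py 436.5 52 12
```

```text
t: 4.08
ee_pos: [441.2, 48.1, 78.1]
orientation: [-2.893, 1.199, -0.028]
ft_force: [-0.8, -0.3, 0.0]
width: 74.6
pos [441.2  48.1  78.1] q [0.08 0.38 2.12 0.   0.63 0.87] shift [-6.9  1.6 66. ] turn [-0.016 -0.013 -0.009] F [-0.8 -0.3  0. ] w 74.6
```

```bash
python3 -m handwheel '[[[-0.015,-0.012,-0.01],[-7,1.5,10],0.85],[[0,0,0],[0,0,15],0.85],[[0,0,0],[0,0,15],0.85],[[0,0,0],[0,0,10],0.85],[[0,0,0],[0,0,0],0.85],[[0,0,0],[0,0,0],0.85],[[0,0,0],[0,0,0],0.85],[[0,0,0],[0,0,0],0.85],[[0,0,0],[0,0,0],0.85],[[0,0,0],[0,0,0],0.85]]'
python3 d.py 436.5 52 12
```

```text
t: 4.92
ee_pos: [435.8, 54.3, 26.8]
orientation: [-2.911, 1.181, -0.001]
ft_force: [0.5, -0.0, 0.3]
width: 74.8
pos [435.8  54.3  26.8] q [ 0.1   0.49  2.13 -0.    0.52  0.87] shift [ 2.1  1.2 14.8] turn [-0.    -0.001  0.006] F [ 0.5 -0.   0.3] w 74.8
```

```bash
python3 -m handwheel '[[[0,0,0.005],[2,1,8],0.85],[[0,0,0],[0,0,7],0.85],[[0,0,0],[0,0,0],0.85],[[0,0,0],[0,0,0],0.6],[[0,0,0],[0,0,0],0.3],[[0,0,0],[0,0,0],0.3],[[0,0,0],[0,0,0],0.3],[[0,0,0],[0,0,0],0.3],[[0,0,0],[0,0,0],0.3],[[0,0,0],[0,0,0],0.3]]'
python3 d.py 436.5 52 12
python3 - <<'E'
from h import *
shot("wrist","wrist2.png")
E
```

```text
t: 5.75
ee_pos: [437.4, 51.9, 11.1]
orientation: [-2.907, 1.189, -0.004]
ft_force: [0.5, -0.0, -0.3]
width: 42.0
pos [437.4  51.9  11.1] q [ 0.09  0.52  2.13 -0.    0.48  0.87] shift [-0.8  0.6 -0.9] turn [-0.002 -0.002 -0.   ] F [ 0.5 -0.  -0.3] w 42.0
```

View pics/wrist2.png

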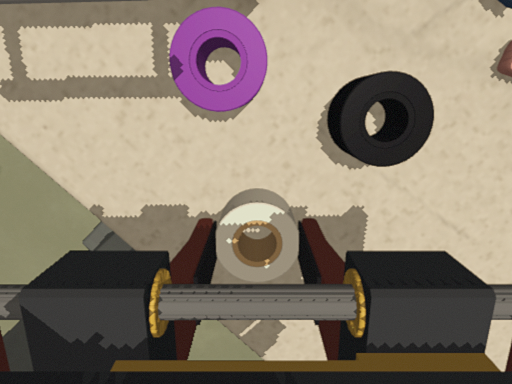

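The wrist view shows the roll at (258,235), held between the pads. I close fully, lift, and check.

```bash
python3 -m handwheel '[[[0,0,0],[0,0,0],0],[[0,0,0],[0,0,0],0],[[0,0,0],[0,0,-15],0],[[0,0,0],[0,0,-25],0],[[0,0,0],[0,0,-30],0],[[0,0,0],[0,0,-35],0],[[0,0,0],[0,0,-35],0],[[0,0,0],[0,0,-20],0],[[0,0,0],[0,0,-10],0],[[0,0,0],[0,0,0],0]]'
python3 d.py 522 241 180
python3 - <<'E'
from h import *
shot("wrist","wrist3.png")
p=ctrl.get_image("wrist")
for q in ["drawer_floor","unit_drawer0_handle"]:
    for r in ctrl.spot_point(p,q)[:1]: print(q,r["score"],w(p,r["position"]).round(0))
E
```

```text
t: 6.63
ee_pos: [435.2, 51.8, 188.0]
orientation: [2.907, -1.189, -0.002]
ft_force: [-0.5, 0.3, -0.2]
width: 41.8
pos [435.2  51.8 188. ] q [ 0.09  0.18  2.04 -0.    0.92  0.87] shift [ -70.7 -195.9    7.8] turn [0.002 0.001 0.   ] F [-0.5  0.3 -0.2] w 41.8
drawer_floor 0.64 [431.  51. 175.]
unit_drawer0_handle 0.89 [456. 174. 102.]
```

View pics/wrist3.png

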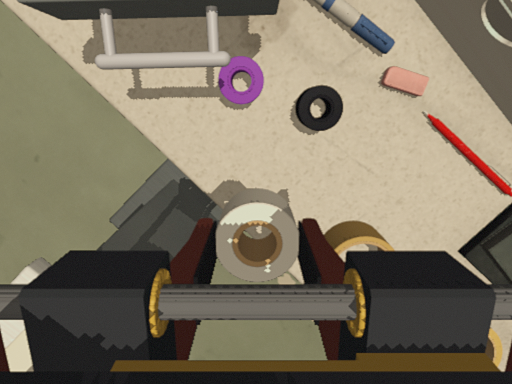

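The wrist view shows the roll lifted in the jaws and the handle bar from (103,61) to (228,58), nearly parallel to the jaws. Next I move over the drawer.

```bash
python3 -m handwheel '[[[0,0,0],[-5,-15,0],0],[[0,0,0],[-10,-27,0],0],[[0,0,0],[-12,-32,0],0],[[0,0,0],[-12,-32,0],0],[[0,0,0],[-12,-32,0],0],[[0,0,0],[-10,-28,0],0],[[0,0,0],[-7,-20,0],0],[[0,0,0],[-3,-8,0],0],[[0,0,0],[0,0,0],0],[[0,0,0],[0,0,0],0]]'
python3 d.py 522 241 180
python3 - <<'E'
from h import *
p=shot("wrist","wrist4.png")
for q in ["drawer_floor","unit_drawer0_handle"]:
    for r in ctrl.spot_point(p,q)[:1]: print(q,r["score"],w(p,r["position"]).round(0))
P=np.array([522,241,77.5]);print(px(p,P))
p=shot("top","top4.png")
for q in ["drawer_floor","unit_drawer0_handle","label_roll"]:
    for r in ctrl.spot_point(p,q)[:1]: print(q,r["score"],w(p,r["position"]).round(0))
E
```

```text
t: 7.67
ee_pos: [511.7, 244.4, 164.0]
orientation: [2.883, -1.184, -0.048]
ft_force: [-0.4, -0.5, -0.3]
width: 42.1
pos [511.7 244.4 164. ] q [0.42 0.41 1.77 0.01 1.   1.2 ] shift [  9.4  -4.3 -16.3] turn [ 0.035  0.019 -0.003] F [-0.4 -0.5 -0.3] w 42.1
drawer_floor 0.57 [517. 244.  74.]
[272.12702942 178.34490597]
unit_drawer0_handle 0.9 [452. 168.  96.]
label_roll 0.7 [518.  56.  -1.]
```

View pics/wrist4.png

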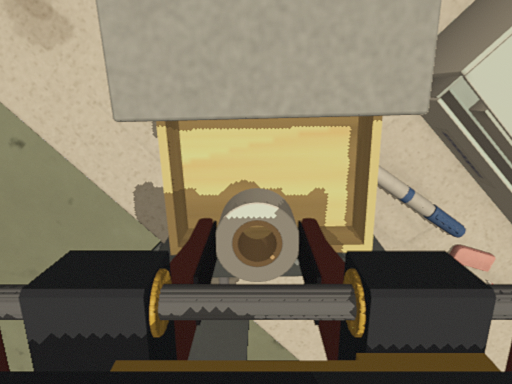

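View pics/top4.png

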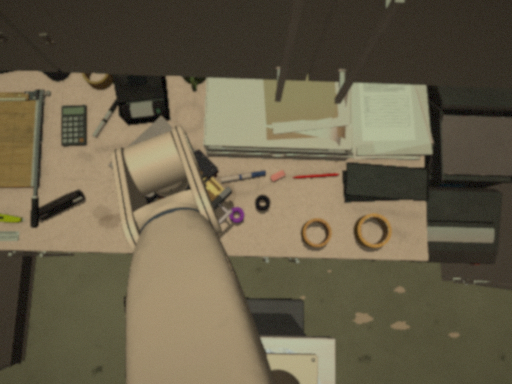

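```bash
python3 -c "
import cv2
a=cv2.imread('pics/wrist4.png');cv2.imwrite('pics/w4z.png',cv2.resize(a[90:290,140:400],None,fx=3,fy=3,interpolation=cv2.INTER_CUBIC))"
python3 - <<'E'
from h import *
p=ctrl.get_image("wrist")
f=lambda u,v,z:onplane(p,u,v,z)
a,b=f(114,121,139.5),f(435,115,139.5);print(a.round(),b.round(),np.linalg.norm(b-a),np.degrees(np.arctan2(*(b-a)[1::-1])))
a,b=f(182,150,77.5),f(351,150,77.5);print(a.round(),b.round(),np.linalg.norm(b-a),((a+b)/2).round(1))
E
```

```text
[490. 345. 140.] [628. 214. 140.] 190.41552778344 -43.61457409937523
[488. 308.  78.] [584. 213.  78.] 134.80799405984934 [535.8 260.7  77.5]
```

View pics/w4z.png

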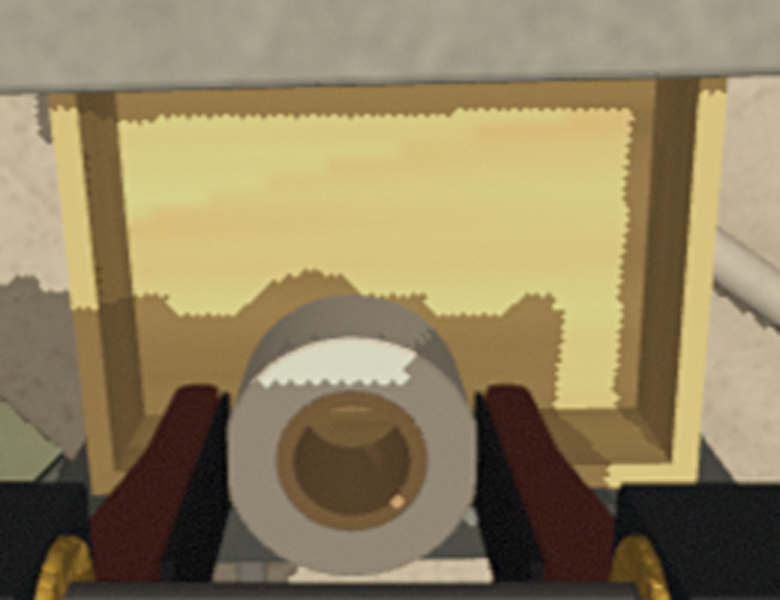

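```bash
python3 - <<'E'
from h import *
p=ctrl.get_image("wrist")
f=lambda u,v,z:onplane(p,u,v,z)
a,b=f(187.5,225.7,77.5),f(352,225.7,77.5);d=b-a;print(a.round(),b.round(),np.linalg.norm(d),((a+b)/2).round(1),np.degrees(np.arctan2(d[1],d[0])))
n=np.array([-d[1],d[0]])/np.linalg.norm(d);print("floor pt",((a+b)/2)[:2]+40*n)
a,b=f(179.5,150,77.5),f(355.5,150,77.5);print(np.linalg.norm(b-a),((a+b)/2).round(1))
E
python3 d.py 525 247 180
```

```text
[442. 261.  78.] [543. 163.  78.] 140.377143002345 [492.3 212.3  77.5] -44.28897196925726
floor pt [520.26393641 240.89036385]
140.39164382460913 [536.4 260.3  77.5]
pos [512.8 244.5 166. ] q [0.42 0.41 1.76 0.01 1.   1.2 ] shift [  6.6  -9.9 -14.5] turn [ 0.031  0.018 -0.004] F [-0.4  0.2 -0.8] w 41.9
```

```bash
python3 -m handwheel '[[[0.03,0.018,0],[4,-6,-8],0],[[0,0,0],[3,-3,0],0],[[0,0,0],[0,0,0],0],[[0,0,0],[0,0,0],0],[[0,0,0],[0,0,0],0],[[0,0,0],[0,0,0],0],[[0,0,0],[0,0,0],0],[[0,0,0],[0,0,0],0],[[0,0,0],[0,0,0],0],[[0,0,0],[0,0,0],0]]'
python3 d.py 523 243 91
```

```text
t: 8.95
ee_pos: [525.9, 245.8, 175.4]
orientation: [-2.903, 1.195, -0.006]
ft_force: [-0.8, 0.1, -1.3]
width: 41.8
pos [525.9 245.8 175.4] q [ 0.42  0.4   1.76 -0.    0.98  1.2 ] shift [-0.3  4.3 84.4] turn [-0.003 -0.003 -0.005] F [-0.8  0.1 -1.3] w 41.8
```

```bash
python3 -m handwheel '[[[0,0,0],[0,3,10],0],[[0,0,0],[0,0,12],0],[[0,0,0],[0,0,12],0],[[0,0,0],[0,0,12],0],[[0,0,0],[0,0,10],0],[[0,0,0],[0,0,7],0],[[0,0,0],[0,0,3],0],[[0,0,0],[0,0,0],0],[[0,0,0],[0,0,0],0],[[0,0,0],[0,0,0],0]]'
python3 d.py 523 243 91
```

```text
t: 9.78
ee_pos: [521.9, 242.6, 100.3]
orientation: [2.904, -1.196, 0.001]
ft_force: [-0.4, -0.2, -0.3]
width: 42.0
pos [521.9 242.6 100.3] q [ 0.42  0.5   1.81 -0.    0.83  1.2 ] shift [ 0.5 -1.   9.3] turn [ 0.001 -0.001 -0.005] F [-0.4 -0.2 -0.3] w 42.0
```

```bash
python3 -m handwheel '[[[0,0,0],[0,0,5],0],[[0,0,0],[0,0,4],0],[[0,0,0],[0,0,0],0],[[0,0,0],[0,0,0],0],[[0,0,0],[0,0,0],0.7],[[0,0,0],[0,0,0],0.7],[[0,0,0],[0,0,0],0.7],[[0,0,0],[0,0,0],0.7],[[0,0,0],[0,0,0],0.7],[[0,0,0],[0,0,0],0.7]]'
python3 d.py 523 243 91
```

```text
t: 10.62
ee_pos: [523.9, 243.5, 93.1]
orientation: [-2.902, 1.195, -0.007]
ft_force: [-0.1, 0.1, -0.1]
width: 61.4
pos [523.9 243.5  93.1] q [ 0.42  0.51  1.81 -0.    0.82  1.2 ] shift [-0.3  1.   2.1] turn [-0.004 -0.003 -0.005] F [-0.1  0.1 -0.1] w 61.4
```

```bash
python3 -m handwheel '[[[0,0,0],[0,0,0],0.7],[[0,0,0],[0,0,-8],0.7],[[0,0,0],[0,0,-12],0.7],[[0,0,0],[0,0,-15],0.7],[[0,0,0],[0,0,-20],0.7],[[0,0,0],[0,0,-20],0.7],[[0,0,0],[0,0,-10],0.7],[[0,0,0],[0,0,0],0.7],[[0,0,0],[0,0,0],0.7],[[0,0,0],[0,0,0],0.7]]'
python3 - <<'E'
from h import *
p=shot("wrist","wrist5.png")
for q in ["drawer_floor","label_roll"]:
    for r in ctrl.spot_point(p,q)[:2]: print(q,r["score"],w(p,r["position"]).round(0))
E
python3 d.py 424 143 175
```

```text
t: 11.45
ee_pos: [523.7, 243.5, 187.2]
orientation: [-2.901, 1.194, -0.01]
ft_force: [-0.5, 0.2, -0.1]
width: 61.2
drawer_floor 0.62 [518. 240.  76.]
label_roll 0.7 [522. 246.  79.]
label_roll 0.49 [520.  53.   1.]
pos [523.1 243.3 186.2] q [ 0.42  0.38  1.76 -0.    1.    1.2 ] shift [  0.2 141.1  10.5] turn [-0.005 -0.003 -0.004] F [ 0.4 -0.5 -0.6] w 61.6
```

View pics/wrist5.png

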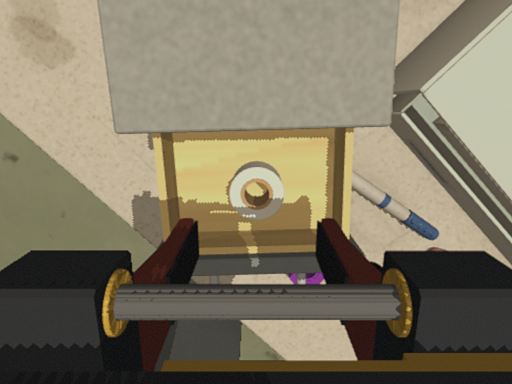

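The wrist view shows the roll lying flat at (257,191) on the drawer floor, with the jaws clear. I back off in front of the handle and close the jaws.

```bash
python3 -m handwheel '[[[0,0,0],[0,15,0],0.7],[[0,0,0],[0,25,0],0.4],[[0,0,0],[0,25,0],0],[[0,0,0],[0,25,0],0],[[0,0,0],[0,22,0],0],[[0,0,0],[0,16,0],0],[[0,0,0],[0,10,0],0],[[0,0,0],[0,3,0],0],[[0,0,0],[0,0,0],0],[[0,0,0],[0,0,0],0]]'
python3 d.py 424 143 95
```

```text
t: 12.43
ee_pos: [416.1, 138.7, 177.8]
orientation: [2.901, -1.193, -0.008]
ft_force: [0.5, -0.4, 0.5]
width: 4.9
pos [416.1 138.7 177.8] q [ 0.3   0.2   2.05 -0.    0.9   1.08] shift [ 2.8 -9.2 82.8] turn [ 0.007  0.003 -0.004] F [ 0.5 -0.4  0.5] w 4.9
```

```bash
python3 -m handwheel '[[[0,0,0],[3,-3,10],0],[[0,0,0],[0,0,13],0],[[0,0,0],[0,0,13],0],[[0,0,0],[0,0,12],0],[[0,0,0],[0,0,10],0],[[0,0,0],[0,0,7],0],[[0,0,0],[0,0,4],0],[[0,0,0],[0,0,0],0],[[0,0,0],[0,0,0],0],[[0,0,0],[0,0,0],0]]'
python3 d.py 453 170 95
python3 - <<'E'
from h import *
p=shot("wrist","wrist6.png")
for q in ["unit_drawer0_handle"]:
    for r in ctrl.spot_point(p,q)[:2]: print(q,r["score"],w(p,r["position"]).round(0))
E
```

```text
t: 13.27
ee_pos: [429.0, 143.4, 101.9]
orientation: [2.906, -1.19, -0.001]
ft_force: [0.5, -0.1, -0.2]
width: 0.6
pos [429.  143.4 101.9] q [ 0.3   0.35  2.08 -0.    0.72  1.07] shift [ -1.5 -35.8   6.8] turn [ 0.001  0.    -0.   ] F [ 0.5 -0.1 -0.2] w 0.6
unit_drawer0_handle 0.63 [456. 173. 101.]
```

View pics/wrist6.png

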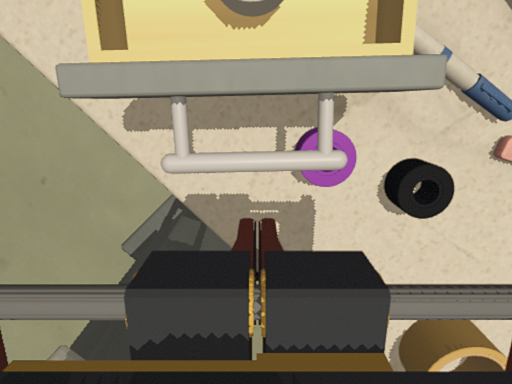

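The wrist view shows the closed fingers at (257,235), centred on the handle bar (162–347, row 160). I go down a little and push gently.

```bash
python3 -m handwheel '[[[0,0,0],[-1,0,7],0],[[0,0,0],[0,-3,0],0],[[0,0,0],[0,-5,0],0],[[0,0,0],[0,-5,0],0],[[0,0,0],[0,-6,0],0],[[0,0,0],[0,-7,0],0],[[0,0,0],[0,-8,0],0],[[0,0,0],[0,-9,0],0],[[0,0,0],[0,-9,0],0],[[0,0,0],[0,-9,0],0]]'
python3 d.py 520 236 94
```

```text
t: 14.2
ee_pos: [475.6, 191.7, 96.2]
orientation: [-2.906, 1.191, -0.003]
ft_force: [-1.9, -0.9, 0.9]
width: 0.6
pos [475.6 191.7  96.2] q [ 0.36  0.43  1.95 -0.    0.76  1.14] shift [  0.6 -62.7   2.3] turn [-0.001 -0.001 -0.001] F [-1.9 -0.9  0.9] w 0.6
```

```bash
python3 -m handwheel '[[[0,0,0],[0,-7,0],0],[[0,0,0],[0,-7,0],0],[[0,0,0],[0,-6,0],0],[[0,0,0],[0,-6,0],0],[[0,0,0],[0,-5,0],0],[[0,0,0],[0,-4,0],0],[[0,0,0],[0,-3,0],0],[[0,0,0],[0,-2,0],0],[[0,0,0],[0,-2,0],0],[[0,0,0],[0,-2,0],0]]'
python3 d.py 520 236 94
```

```text
t: 15.03
ee_pos: [509.7, 227.5, 95.6]
orientation: [2.907, -1.189, 0.0]
ft_force: [-1.4, -0.6, 0.5]
width: 0.3
pos [509.7 227.5  95.6] q [ 0.4   0.48  1.85 -0.    0.81  1.18] shift [  1.4 -13.3   1.6] turn [ 0.001 -0.    -0.   ] F [-1.4 -0.6  0.5] w 0.3
```

```bash
python3 -m handwheel '[[[0,0,0],[0,-2,0],0],[[0,0,0],[0,-2,0],0],[[0,0,0],[0,-2,0],0],[[0,0,0],[0,-2,0],0],[[0,0,0],[0,-2,0],0],[[0,0,0],[0,-2,0],0],[[0,0,0],[0,-2,0],0],[[0,0,0],[0,-2,0],0],[[0,0,0],[0,-2,0],0],[[0,0,0],[0,-2,0],0]]'
python3 d.py 520 236 94
```

```text
t: 15.87
ee_pos: [524.4, 242.8, 95.5]
orientation: [2.906, -1.19, -0.001]
ft_force: [-0.6, -0.3, 0.6]
width: 0.6
pos [524.4 242.8  95.5] q [ 0.41  0.51  1.81 -0.    0.83  1.19] shift [1.6 7.9 1.5] turn [ 0.002  0.    -0.001] F [-0.6 -0.3  0.6] w 0.6
```

```bash
python3 - <<'E'
from h import *
p=shot("wrist","wrist7.png")
for q in ["unit_drawer0_handle"]:
    for r in ctrl.spot_point(p,q)[:2]: print(q,r["score"],w(p,r["position"]).round(0))
p=shot("scene","scene7.png")
for r in ctrl.spot_point(p,q)[:2]: print(q,r["score"],w(p,r["position"]).round(0))
E
```

```text
unit_drawer0_handle 0.92 [508. 232. 100.]
```

View pics/wrist7.png

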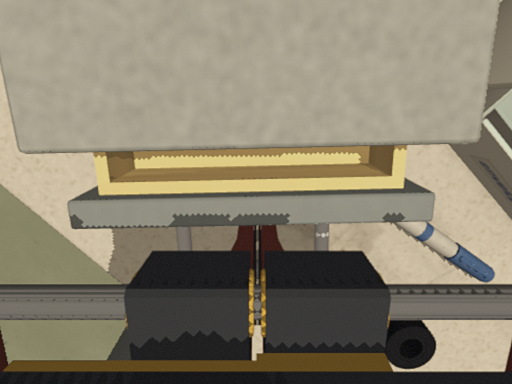

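```bash
python3 - <<'E'
from h import *
p=ctrl.get_image("wrist")
f=lambda u,v,z:onplane(p,u,v,z)
n=np.array([.707,.707,0])
for k,(u,v,z) in {"panel top front edge":(255,198,122.5),"panel back top":(255,190,122.5),"roof front":(255,148,139.5),"postR bottom edge":(322,249,104)}.items():
    P=f(u,v,z);print(k,P.round(0),"n",(P@n).round(0))
o=ctrl.get_obs();print("tcp n",o["ee_pos"]@n)
for d in (-35,0): 
  print([px(p,[x,y,z]).round() for x,y,z in [(524.4,242.8,87)]])
E
python3 -c "
import cv2
a=cv2.imread('pics/wrist7.png');cv2.imwrite('pics/w7z.png',cv2.resize(a[130:280,60:450],None,fx=2,fy=2,interpolation=cv2.INTER_CUBIC))
a=cv2.imread('pics/scene7.png');cv2.imwrite('pics/s7z.png',cv2.resize(a[130:280,80:330],None,fx=3,fy=3,interpolation=cv2.INTER_CUBIC))"
```

```text
panel top front edge [541. 262. 122.] n 567.0
panel back top [543. 264. 122.] n 571.0
roof front [559. 280. 140.] n 593.0
postR bottom edge [542. 211. 104.] n 533.0
tcp n 542.4320989675979
[array([258., 221.])]
[array([258., 221.])]
```

View pics/w7z.png

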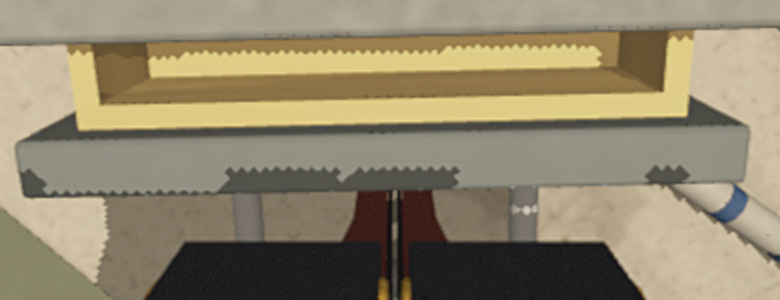

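View pics/s7z.png

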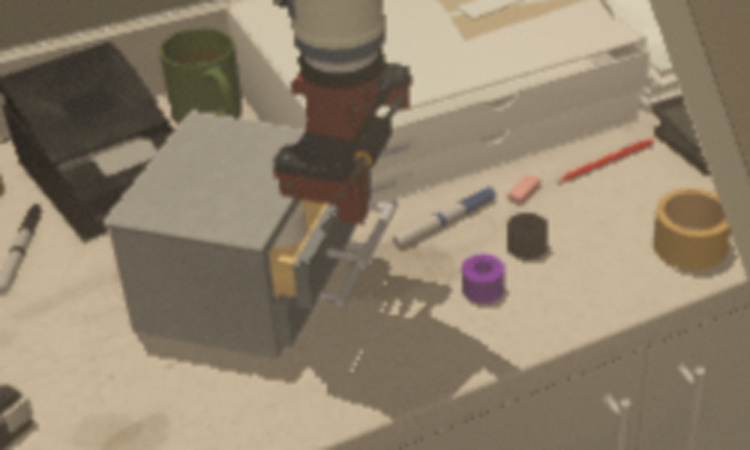

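```bash
python3 - <<'E'
from h import *
p=ctrl.get_image("scene")
z=lambda P:((px(p,P)-[80,130])*3).round()
n=np.array([.707,.707,0]);y=np.array([-.707,.707,0])
o=ctrl.get_obs();t=o["ee_pos"];print(t)
print("tip",z(t-[0,0,8]),"tcp",z(t),"+40",z(t+[0,0,40]))
for nn in (525,532,540,548,556):
    c=np.array([0,0,99.])+nn*n+ (t@y)*y
    print(nn,"L",z(c+50*y),"mid",z(c),"R",z(c-50*y))
E
python3 -c "
import cv2
a=cv2.imread('pics/scene7.png');cv2.imwrite('pics/s7zz.png',cv2.resize(a[160:240,160:230],None,fx=8,fy=7,interpolation=cv2.INTER_CUBIC))"
```

```text
[524.4681093  242.64512297  95.57617308]
tip [356. 236.] tcp [355. 229.] +40 [353. 196.]
525 L [353. 263.] mid [372. 230.] R [390. 199.]
532 L [346. 261.] mid [365. 228.] R [383. 197.]
540 L [338. 260.] mid [357. 227.] R [376. 196.]
548 L [330. 258.] mid [350. 225.] R [368. 194.]
556 L [322. 257.] mid [342. 224.] R [360. 193.]
```

View pics/s7zz.png

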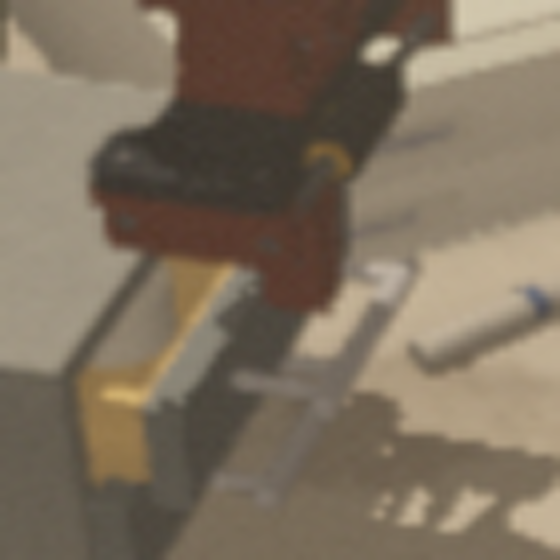

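The close-up shows the fingertips at (300,305), between the handle bar and the drawer's front panel, and pushing on the panel. That is acceptable, since the task allows pushing on the front. The drawer is nearly shut, with about 20 mm to go, so I keep pushing gently.

```bash
python3 -m handwheel '[[[0,0,0],[0,-2,0],0],[[0,0,0],[0,-2,0],0],[[0,0,0],[0,-2,0],0],[[0,0,0],[0,-2,0],0],[[0,0,0],[0,-2,0],0],[[0,0,0],[0,-2,0],0],[[0,0,0],[0,-2,0],0],[[0,0,0],[0,-2,0],0],[[0,0,0],[0,-2,0],0],[[0,0,0],[0,-2,0],0]]'
python3 d.py 520 236 94
```

```text
t: 17.0
ee_pos: [538.7, 257.7, 95.4]
orientation: [2.905, -1.19, -0.003]
ft_force: [-0.9, -0.7, 0.5]
width: 0.7
pos [538.7 257.7  95.4] q [ 0.43  0.53  1.76 -0.    0.85  1.2 ] shift [ 1.9 28.6  1.5] turn [ 0.003  0.001 -0.001] F [-0.9 -0.7  0.5] w 0.7
```

```bash
python3 -m handwheel '[[[0,0,0],[0,-2,0],0],[[0,0,0],[0,-2,0],0],[[0,0,0],[0,-2,0],0],[[0,0,0],[0,-2,0],0],[[0,0,0],[0,-2,0],0],[[0,0,0],[0,-2,0],0],[[0,0,0],[0,-2,0],0],[[0,0,0],[0,0,0],0],[[0,0,0],[0,0,0],0],[[0,0,0],[0,0,0],0]]'
python3 d.py 520 236 94;  python3 - <<'E'
from h import *
p=shot("wrist","wrist8.png")
E
```

```text
t: 17.83
ee_pos: [541.6, 260.7, 94.6]
orientation: [2.886, -1.179, -0.021]
ft_force: [-1.3, -1.9, 0.9]
width: 0.3
pos [541.6 260.7  94.6] q [ 0.43  0.55  1.74 -0.01  0.89  1.21] shift [ 1.9 32.7  1.4] turn [0.027 0.003 0.001] F [-1.3 -1.9  0.9] w 0.3
```

View pics/wrist8.png

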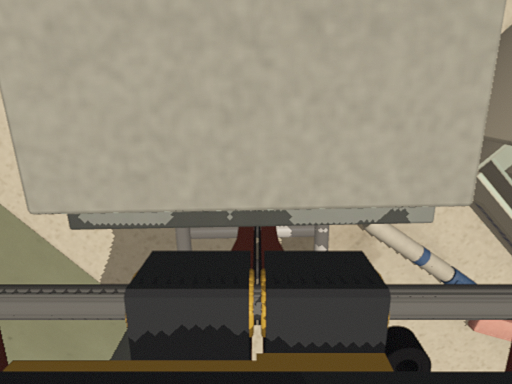

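The drawer has reached its stop: the roof edge at row 210 meets the panel and the tool has stopped moving. I back off about 3 mm, clear of the bar, and lift straight out.

```bash
python3 -m handwheel '[[[0,0,0],[0,2,0],0],[[0,0,0],[0,1,0],0],[[0,0,0],[0,0,-3],0],[[0,0,0],[0,0,-6],0],[[0,0,0],[0,0,-10],0],[[0,0,0],[0,0,-15],0],[[0,0,0],[0,0,-20],0],[[0,0,0],[0,0,-20],0],[[0,0,0],[0,0,-20],0],[[0,0,0],[0,0,-10],0]]'
python3 d.py 480 200 260;  python3 - <<'E'
from h import *
p=shot("wrist","wrist9.png")
for r in ctrl.spot_point(p,"unit_drawer0_handle")[:1]: print(r["score"],w(p,r["position"]).round(0))
E
```

```text
t: 18.72
ee_pos: [541.9, 260.8, 205.4]
orientation: [2.887, -1.179, -0.02]
ft_force: [0.5, -0.0, -0.2]
width: 0.5
pos [541.9 260.8 205.4] q [ 0.43  0.4   1.67 -0.01  1.1   1.21] shift [ -1.8  88.2 -52.3] turn [0.026 0.003 0.001] F [ 0.5 -0.  -0.2] w 0.5
0.66 [525. 248. 100.]
```

View pics/wrist9.png

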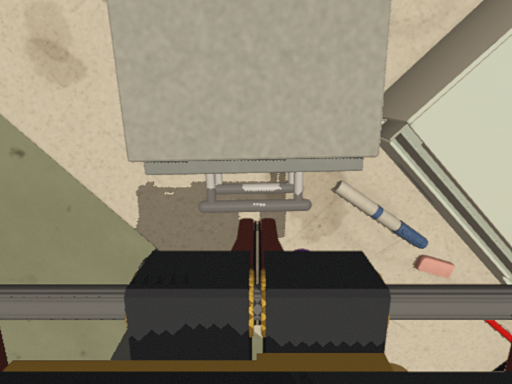

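```bash
python3 -m handwheel '[[[0,0,0],[0,10,-5],0],[[0,0,0],[0,20,-10],0],[[0,0,0],[0,20,-10],0],[[0,0,0],[0,20,-10],0],[[0,0,0],[0,20,-10],0],[[0,0,0],[0,20,-10],0],[[0,0,0],[0,15,0],0],[[0,0,0],[0,5,0],0],[[0,0,0],[0,0,0],0],[[0,0,0],[0,0,0],0]]'
python3 - <<'E'
from h import *
p=shot("wrist","wrist10.png")
for r in ctrl.spot_point(p,"unit_drawer0_handle")[:2]: print(r["score"],w(p,r["position"]).round(0))
o=ctrl.get_obs();print(o["t"],o["ee_pos"].round(),o["ft_force"].round(1))
p=shot("scene","scene10.png")
a=cv2.imread('pics/scene10.png');cv2.imwrite('pics/s10z.png',cv2.resize(a[140:260,100:260],None,fx=5,fy=5,interpolation=cv2.INTER_CUBIC))
E
```

```text
t: 19.65
ee_pos: [438.7, 160.2, 256.8]
orientation: [2.877, -1.174, -0.039]
ft_force: [0.4, 0.5, 0.6]
width: 0.4
0.58 [523. 245.  96.]
19.75 [439. 161. 257.] [ 0.1 -0.1  0.5]
```

View pics/s10z.png

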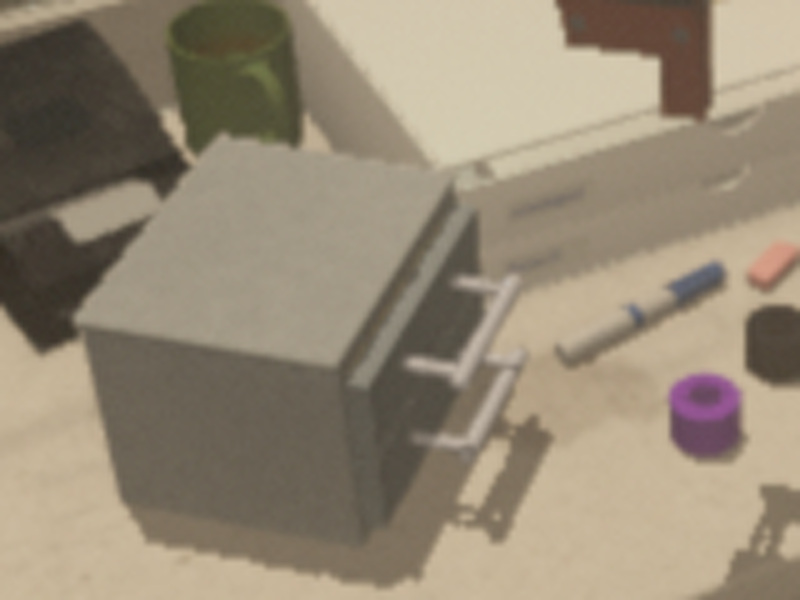

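View pics/wrist10.png

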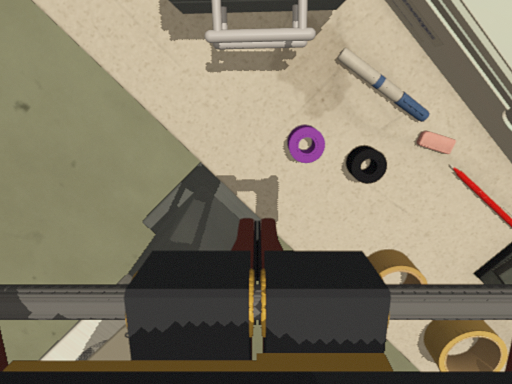

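```bash
python3 - <<'E'
from h import *
p=ctrl.get_image("scene")
for u,v,z in [(518,280,99),(520,358,44),(460,380,99),(467,448,44)]:
    P=onplane(p,100+u/5,140+v/5,z);print(P.round(), ((P[0]+P[1])*.7071).round())
p=ctrl.get_image("wrist")
for u,v,z in [(262,35,99),(262,44,44)]:
    P=onplane(p,u,v,z);print(P.round(), ((P[0]+P[1])*.7071).round())
E
```

```text
[557. 211.  99.] 543.0
[553. 215.  44.] 543.0
[490. 277.  99.] 542.0
[494. 275.  44.] 544.0
[525. 245.  99.] 545.0
[524. 244.  44.] 543.0
```

The top handle is within about 2 mm of the shut lower handle in depth, in both views, so the drawer is shut. The robot is clear, and I hand the job in.

```bash
python3 - <<'E'
from workcell import ctrl
print(ctrl.close_job())
E
```

```text
the job is handed in; nothing more can be done
None
```

The white label roll is in the top drawer and the drawer is pushed fully shut. I handed the job in at about 20 s of the 48 s allowed; no verdict is reported.

**Roll:** After I released it and the jaws were lifted clear, the wrist camera showed it lying flat on the drawer floor. It was about 5 mm from the intended point, with the drawer still open. I could not see it again once the drawer was shut.

**Drawer:** The push ran into the hard stop. In both the scene and wrist views, the top handle came out level with the shut lower handle to within about 2 mm.

**At hand-in:** The arm was well clear of everything. Wrist force read 2 N or less in every reading I took.

**What did not go as planned:**
- **First move:** It went the wrong way, in towards the base, because I typed the direction wrong; the next move corrected it.
- **Push:** I meant to push on the handle bar, but the fingers ended up between the bar and the front panel and pushed the panel instead. I did not find out why. The drawer shut normally, and I lifted the fingers straight out.

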